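# Clamp the blue wax block in the trimming chuck

### The job

Lay the wax block with the blue base in the trimming chuck, flat on its face between the two open jaws with the wax upward and its long way from jaw to jaw. Then turn the chuck's sleeve clockwise by its red grip until the jaws are closed firmly on the block, and let go.

Things in the scene. Friction and masses are not known exactly. Their poses are not given: they have to be found in the camera images.
- block_blue: Wax block: a white slab of wax on a blue plastic cassette base, lying on the bench wax up among a white-based block, a green-based block and an empty blue cassette without wax. 28 (x) x 40.5 (y) x 11 (z) mm overall, 15 g. Origin at the middle of its underside; y is its long way, z points up through the wax. Take it across its 28 mm width.
- chuck: Round metal trimming chuck fixed to the bench. Origin on its axis at bench level. The flat face on which the block lies is 110 mm across, at 40 mm height. Two steel jaws with black rubber faces slide on this face along the chuck's own y, one on the +y and one on the -y side; they are coupled and always stand equally far from the axis. Jaws are 26 mm wide (x) and rise 10 mm above the face. Fully open they leave 66 mm between them; the x sides are free.
- sleeve (a joint): Turning of the knurled sleeve (114 mm across, 14 to 28 mm high) under the face, about the chuck's axis. 0 = jaws open, 1.27 = end stop; grows clockwise from above. Each jaw moves in 11 mm per rad and meets the block at about 1.16; turning on firmly to about 1.22 or the stop (10 to 20 N at the grip) clamps it and does no harm. Friction (3 N at the grip) holds the sleeve where it is left.
- handle (a point): Middle of the red upright crank grip that stands on an arm of the sleeve: a round post 14 mm thick, red from 28 to 72 mm above the bench; this point lies on its axis at 53 mm height and 85 mm from the chuck's axis. It travels with the sleeve: at sleeve 0 it lies at -135 degrees in the chuck's own x, y (towards the robot and to the right), and passes in front of the chuck, over the -x side, towards the left as the sleeve closes.
Not all that is in view belongs to the job. What is shaped like the block_blue but brown or purple is not meant.

How it is judged:
On the way:
1. the blue block lies flat on the chuck's face between the open jaws, let go (horizontal distance between block_blue and chuck below 0.016 m and z of block_blue in the frame of chuck between 0.036 and 0.046 m and angle between block_blue's own z axis and vertical below 0.15 rad and contact force between the fingers and block_blue below 0.05 N and value of joint sleeve below 0.8 rad), for 0.2 s.
At the end, for the whole second after the job is handed in: The blue-based block lies at rest, wax up and flat on the chuck's face (-4 to +6 mm, tilt under 0.15 rad), within 15 mm of the chuck's axis, its long way within 0.18 rad of the jaw line; the sleeve is past 1.05 rad and the chuck presses on the block with over 3 N (horizontal distance between block_blue and chuck below 0.015 m and z of block_blue in the frame of chuck between 0.036 and 0.046 m and angle between block_blue's own z axis and vertical below 0.15 rad and angle between the y axis of block_blue and the y axis of chuck, either way round below 0.18 rad and value of joint sleeve above 1.05 rad and contact force between chuck and block_blue above 3 N and linear speed of block_blue below 0.01 m/s); the robot touches nothing.
It also fails if it takes over 48 s, if anything falls off the work surface, if the arm or the gripper's body presses on something with over 40 N, if the wrist force passes 120 N, or if a joint passes its speed limit or range.

### The arm

A 6-joint arm with a two-finger parallel gripper is mounted at the origin on a cart in front of the work surface, level with it; the furniture and walls round the work are solid. World frame = base frame: x ahead of the robot, y to its left, z up, the work surface at z = 0. Lengths are in m, angles in rad, forces in N, time in s.
With the tool pointing down it reaches from about 0.325 to 0.875 m from the base axis. Payload 4.4 kg.
Tool frame: the origin (TCP) lies where the fingers leave the gripper's body, on its centre line; the fingertips stand r.tip_extent ahead of it and the grasp point (between the pads) lies 54 mm ahead of it (r.tip_extent is the distance from the TCP to the fingertips, in m); z points along the fingers, y is the line along which they close (so a half turn about z gives the same grasp; the last joint's range is limited). The gripper opens to 85 mm and grips with 20 to 120 N. Pads are 22 mm wide; open, the fingers measure 114 mm over their backs; the gripper's body (76 mm by 85 mm) begins 54 mm behind the grasp point. The pads swing forward as they close: fully open they stand 13 mm farther back than shut.
Start: joints at [0.964, 0.207, 1.542, -0, 1.393, -0.15], TCP at [0.254, 0.516, 0.304] pointing down, gripper open.
Joint ranges: [-2.73, 2.73], [-0.86, 2.22], [0.23, 2.46], [-1.11, 4.25], [0.08, 2.63], [-2.82, 2.82]. Speed limits (rad/s): [2.79, 2.79, 3.14, 3.14, 3.14, 3.14].

### API

Orientations are given as a unit quaternion [x, y, z, w].
In Python, from workcell import r, optics, ticket gives the robot as it stands. The module is installed in compiled form; this text tells all that it offers.
- The arm moves only by the tool apply_moves, never from a script. Its argument "series" is a list of rows, each a list of 3 entries, a list of its own where there are three numbers: the turn, a rotation vector about the world's x, y, z in degrees, then the shift along the world's x, y, z in mm, then the finger opening in mm, from 0 to 85.4. A call has 1 to 20 rows; each row shifts and turns the commanded pose from where the row before left it; what a row does not reach is not made up. A row lasts 1/12 s, in which the tool goes at most 41.7 mm and 7.16 degrees, less where a joint would pass 70% of its speed; a pose out of reach is approached as far as the arm can. A call with a gripper value outside its range is refused whole. The fingers move at their own pace and stop on an object; "force" is the grip in N (left out, the last holds). Time passes only in rows, so rows that do not move let the fingers close. It gives the time, the measured TCP pose, the force, the opening and the grip force at its end, in the units of the state.
- r.state(): the state, without advancing time (a new reading comes with each control period).
- optics.snapshot(name): name is "side" or "top" or "wrist"; returns a dict with "color" (384x512x3 uint8, blue, green, red), "fx", "fy", "cx", "cy" (pixels), "cam_to_world" (4x4, takes a point from camera to world coordinates). Camera axes: x right, y down, z forward; pixel columns grow to the right and rows downward; lengths in m; the calibration is good to about 2 mm. A picture is of the moment at which its call begins. There is no depth.
- ticket.close_job(): hands the job in; it is judged then, once.
The state is a dict: "clock": time; "joint_pos": joint angles; "joint_vel": joint speeds; "tau": joint torques, N m; "eef_pos": TCP position; "tool_rot": TCP orientation; "force": force on the tool from outside, world axes, zero at the start; "torque": the same for the moment, N m; "grip_width": opening from 0.0 (shut) to 1.0 (fully open); "grip_force": force on a finger pad.
Only numpy, scipy, OpenCV 4.12 (cv2) and the standard library are available. Lean on these libraries where they do the work, as an engineer would, in place of code of your own. Each camera call takes 0.05 s, during which the arm holds its last target. There are 200 camera calls.

## Working session

There is one attempt and no reset: what is moved stays moved. The work goes in short steps, Python scripts to look and compute and a tool call to move; the robot and the scene stay as the last step left them, time stands still between calls to the robot, and variables do not carry over. Pictures are saved under pics/ and viewed, at most 10 in all, crops included, and the job is handed in when it is done.

Besides the shell and the picture viewer there is one more tool, called after ">>>" as a command line: name --argument value ..., lists and objects as JSON in quotes. apply_moves: Moves the arm, as the interface text tells. Its arguments: {"type":"object","properties":{"series":{"type":"array","items":{"type":"array"}},"force":{"type":"number"}},"required":["series"]}

```bash
mkdir -p pics; cat > h.py <<'E'
import numpy as np, cv2
from workcell import r, optics, ticket
def snap(n,f):
    s=optics.snapshot(n); cv2.imwrite('pics/'+f+'.png',s['color']); np.save('pics/'+f+'.npy',{k:s[k] for k in('fx','fy','cx','cy','cam_to_world')},allow_pickle=True); return s
def px(f,u,v,z):
    s=np.load('pics/'+f+'.npy',allow_pickle=True).item(); T=np.array(s['cam_to_world'])
    d=T[:3,:3]@np.array([(u-s['cx'])/s['fx'],(v-s['cy'])/s['fy'],1]); return T[:3,3]+d*(z-T[2,3])/d[2]
def proj(f,p):
    s=np.load('pics/'+f+'.npy',allow_pickle=True).item(); T=np.array(s['cam_to_world'])
    c=T[:3,:3].T@(np.array(p)-T[:3,3]); return [round(c[0]/c[2]*s['fx']+s['cx'],1),round(c[1]/c[2]*s['fy']+s['cy'],1)]
E
python3 - <<'E'
from h import *
a=snap('top','top1')['color'];b=snap('side','side1')['color']
print(r.state(),r.tip_extent)
for n in('top1','side1'):
    s=np.load(f'pics/{n}.npy',allow_pickle=True).item();print(s['fx'],np.round(s['cam_to_world'],3))
cv2.imwrite('pics/top1b.png',cv2.resize(a,(800,600),interpolation=cv2.INTER_CUBIC))
E
```

```text
{'clock': 0.1, 'joint_pos': array([ 9.63500742e-01,  2.07390297e-01,  1.54286639e+00, -2.98080316e-05,
        1.39349784e+00, -1.50459111e-01]), 'joint_vel': array([-0.00065487, -0.00244401, -0.00484839, -0.00065311, -0.00154467,
       -0.00166328]), 'tau': array([-2.16061085e-04, -3.84095407e+01, -2.92550111e+01, -1.09588636e-04,
        4.90592618e-03,  9.22089498e-07]), 'eef_pos': array([0.25331382, 0.5155759 , 0.30278397]), 'tool_rot': array([ 2.26434421e-01,  9.74025813e-01, -1.00970093e-03, -3.86186465e-04]), 'force': array([-0.37885027,  0.35087863, -0.30530564]), 'torque': array([-0.00853091,  0.00370092,  0.04582117]), 'grip_force': 0.0, 'grip_width': 0.9987101828726604} 0.0726
496.4929016874737 [[-0.029 -0.995  0.101  0.365]
 [-0.999  0.031  0.017 -0.025]
 [-0.02  -0.1   -0.995  1.042]
 [ 0.     0.     0.     1.   ]]
405.0319551875438 [[-0.996  0.066 -0.058  0.492]
 [ 0.087  0.634 -0.768  0.731]
 [-0.014 -0.77  -0.637  0.65 ]
 [ 0.     0.     0.     1.   ]]
```

View pics/top1b.png

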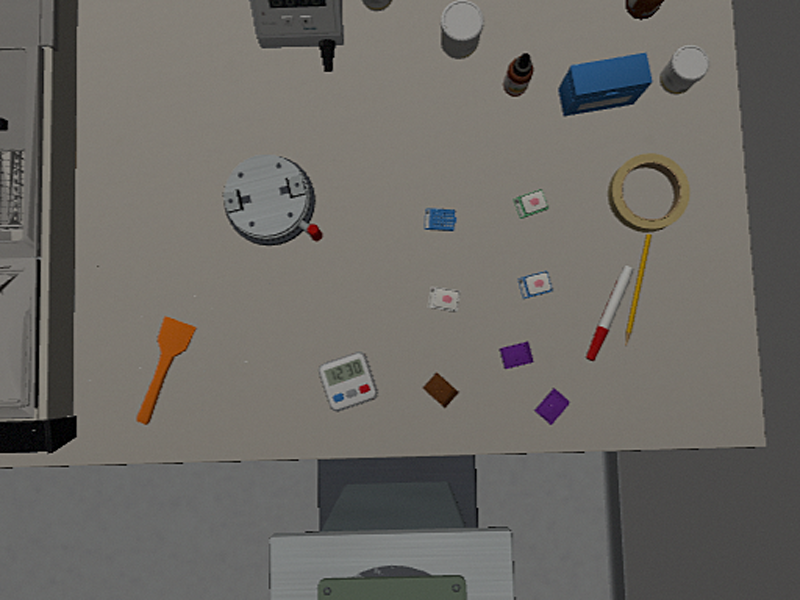

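Candidates at (800×600 px): blue base with white wax (536,285); green base (532,203); white base (444,299); empty blue cassette (440,219); brown (441,390) and purple (516,355), (552,406) decoys. The one at (536,285) fits, with a blue rim and wax on top. The chuck is at (268,198) and its red grip at (315,232). I'll confirm in an enlarged crop.

```bash
python3 - <<'E'
from h import *
a=cv2.imread('pics/top1.png')
b=a[165:200,320:365]; c=a[90:165,135:215]
b=cv2.resize(b,(450,350),interpolation=cv2.INTER_CUBIC)   # x10
c=cv2.resize(c,(640,600),interpolation=cv2.INTER_CUBIC)[:, :]  # x8
cv2.imwrite('pics/cb.png',b);cv2.imwrite('pics/cc.png',c)
E
```

```text
(no output)
```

View pics/cb.png

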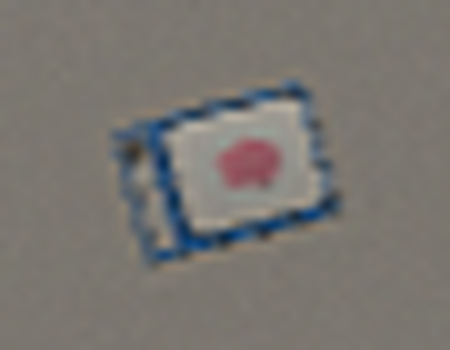

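View pics/cc.png

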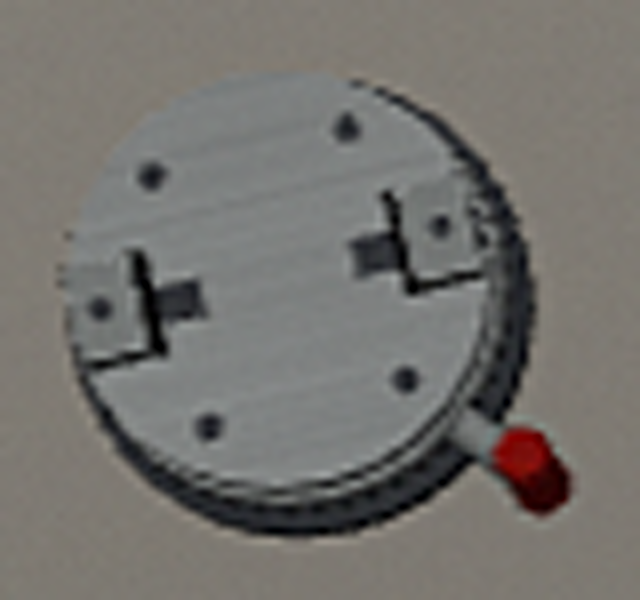

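The crop shows a blue base with white wax and a pink specimen: this is the block. Its corners in the crop are (115,130), (152,265), (338,210), (303,85). On the chuck, the face screws are at (152,177), (347,128), (405,380), (209,428), the jaw screws at (100,309) and (441,227), and the grip top at (521,454).

```bash
python3 - <<'E'
from h import *
B=np.array([px('top1',320+x/10-.45,165+y/10-.45,.005)[:2] for x,y in [(115,130),(152,265),(338,210),(303,85)]])
print('block',B.mean(0),np.linalg.norm(B-np.roll(B,1,0),axis=1))
e=(B[0]+B[1]-B[2]-B[3]);w=(B[0]+B[3]-B[1]-B[2]);print('long axis deg',np.degrees(np.arctan2(e[1],e[0])),'width dir',np.degrees(np.arctan2(w[1],w[0])))
f=lambda x,y,z:px('top1',135+x/8-.45,90+y/8-.45,z)[:2]
S=np.array([f(x,y,.04) for x,y in [(152,177),(347,128),(405,380),(209,428)]]);c=S.mean(0)
print('chuck',c,np.linalg.norm(S-c,axis=1))
for q in (S[0]-S[1],S[3]-S[2],f(100,309,.05)-f(441,227,.05)): print(np.degrees(np.arctan2(q[1],q[0])))
print('jawmid',(f(100,309,.05)+f(441,227,.05))/2)
h=f(521,454,.072)-c;print('handle',h+c,np.linalg.norm(h),np.degrees(np.arctan2(h[1],h[0])))
from scipy.spatial.transform import Rotation as R
print(R.from_quat(r.state()['tool_rot']).as_matrix().round(3))
E
```

```text
block [ 0.47164679 -0.20373292] [0.0405357  0.02931484 0.0406003  0.0271903 ]
long axis deg 103.25637660833995 width dir 12.677291893685839
chuck [0.59809448 0.15138503] [0.04251721 0.04292143 0.04260322 0.04273964]
102.4682249294372
102.0964420684495
101.86133710891252
jawmid [0.59838336 0.15153891]
handle [0.54419511 0.08595507] 0.08477157567020582 -129.48074353289266
[[-0.897  0.441 -0.001]
 [ 0.441  0.897 -0.002]
 [ 0.    -0.002 -1.   ]]
```

>>> apply_moves --series '[[[0,0,-2.55],[10.9,-36,0],85],[[0,0,-2.55],[10.9,-36,0],85],[[0,0,-2.55],[10.9,-36,0],85],[[0,0,-2.55],[10.9,-36,0],85],[[0,0,-2.55],[10.9,-36,0],85],[[0,0,-2.55],[10.9,-36,0],85],[[0,0,-2.55],[10.9,-36,0],85],[[0,0,-2.55],[10.9,-36,0],85],[[0,0,-2.55],[10.9,-36,0],85],[[0,0,-2.55],[10.9,-36,0],85],[[0,0,-2.55],[10.9,-36,-12],60],[[0,0,-2.55],[10.9,-36,-12],48],[[0,0,-2.55],[10.9,-36,-12],48],[[0,0,-2.55],[10.9,-36,-12],48],[[0,0,-2.55],[10.9,-36,-12],48],[[0,0,-2.55],[10.9,-36,-12],48],[[0,0,-2.55],[10.9,-36,-12],48],[[0,0,-2.55],[10.9,-36,-12],48],[[0,0,-2.55],[10.9,-36,-12],48],[[0,0,-2.55],[10.9,-36,-12],48]]' --force 30

```text
clock: 1.77
eef_pos: [0.4714, -0.2058, 0.1828]
tool_rot: [0.625, 0.781, 0.0, -0.0]
force: [1.5, 0.8, 0.0]
grip_width: 0.561
grip_force: 0.0
```

>>> apply_moves --series '[[[0,0,0],[0,0,0],48],[[0,0,0],[0,0,0],48]]'

```text
clock: 1.93
eef_pos: [0.4711, -0.2053, 0.1823]
tool_rot: [0.625, 0.781, -0.0, -0.002]
force: [-0.2, 0.8, 0.3]
grip_width: 0.566
grip_force: 0.0
```

```bash
python3 - <<'E'
from h import *
s=snap('wrist','w1');a=s['color'];print(r.state()['eef_pos'],r.state()['tool_rot'],r.state()['grip_width'],np.round(s['cam_to_world'],3))
cv2.imwrite('pics/w1b.png',cv2.resize(a,(800,600)))
x,y,z,w=r.state()['tool_rot']
from scipy.spatial.transform import Rotation as R
print(R.from_quat([x,y,z,w]).as_matrix().round(3))
E
```

```text
[ 0.4709832  -0.20405079  0.18287753] [ 6.24178075e-01  7.81280820e-01  3.83905540e-05 -1.41720529e-03] 0.5625549704973148 [[ 0.975  0.211  0.064  0.454]
 [ 0.22  -0.93  -0.294 -0.13 ]
 [-0.002  0.301 -0.954  0.253]
 [ 0.     0.     0.     1.   ]]
[[-0.221  0.975 -0.002]
 [ 0.975  0.221  0.002]
 [ 0.002 -0.002 -1.   ]]
```

View pics/w1b.png

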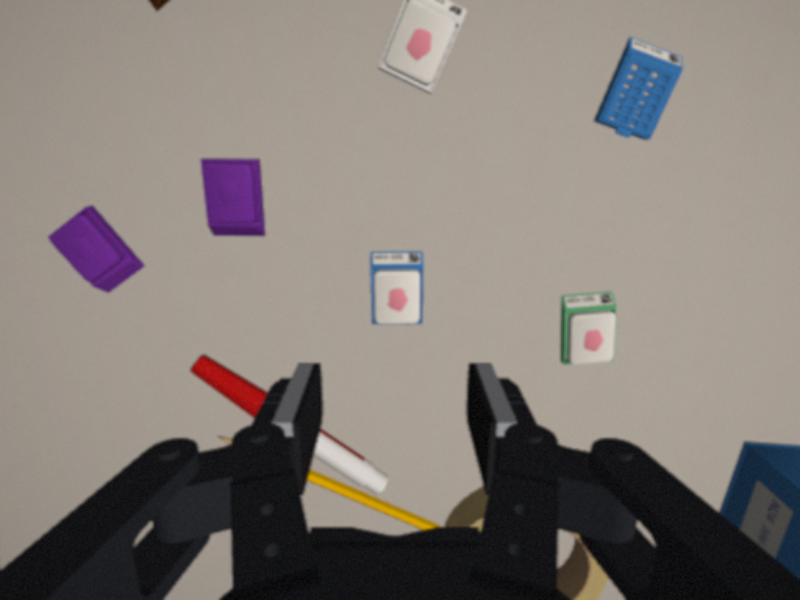

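The block is between the fingers' projected line, aligned with the tool; outline (371,252)–(423,323).

```bash
python3 - <<'E'
from h import *
B=np.array([px('w1',x*.64-.2,y*.64-.2,.006)[:2] for x,y in [(371,252),(423,252),(423,324),(371,324)]])
print(B.mean(0),np.linalg.norm(B-np.roll(B,1,0),axis=1))
e=B[0]-B[3];print(np.degrees(np.arctan2(e[1],e[0])))
E
```

```text
[ 0.47212431 -0.20370616] [0.04120656 0.02776461 0.04119741 0.02912842]
101.8702991429712
```

>>> apply_moves --series '[[[0,0,-0.5],[1,0,-22],48],[[0,0,0],[0,0,-22],48],[[0,0,0],[0,0,-22],48],[[0,0,0],[0,0,-20],48],[[0,0,0],[0,0,-10],48],[[0,0,0],[0,0,-6],48],[[0,0,0],[0,0,0],48],[[0,0,0],[0,0,0],48]]'

```text
clock: 2.65
eef_pos: [0.4732, -0.2037, 0.0827]
tool_rot: [0.627, 0.779, 0.0, 0.001]
force: [-0.4, 0.1, 0.4]
grip_width: 0.564
grip_force: 0.0
```

>>> apply_moves --series '[[[0,0,0],[0,0,-2],40],[[0,0,0],[0,0,0],33],[[0,0,0],[0,0,0],25],[[0,0,0],[0,0,0],20],[[0,0,0],[0,0,0],20],[[0,0,0],[0,0,0],20],[[0,0,0],[0,0,0],20]]' --force 25

```text
clock: 3.23
eef_pos: [0.4733, -0.2044, 0.081]
tool_rot: [0.627, 0.779, 0.0, 0.001]
force: [-0.2, 1.2, 5.8]
grip_width: 0.316
grip_force: 24.8
```

>>> apply_moves --series '[[[0,0,0],[0,0,10],20],[[0,0,0],[0,0,25],20],[[0,0,0],[0,0,35],20],[[0,0,0],[0,0,30],20],[[0,0,0],[0,0,10],20],[[0,0,0],[10,30,0],20],[[0,0,0],[12.5,35.6,0],20],[[0,0,0],[12.5,35.6,0],20],[[0,0,0],[12.5,35.6,0],20],[[0,0,0],[12.5,35.6,0],20],[[0,0,0],[12.5,35.6,0],20],[[0,0,0],[12.5,35.6,0],20],[[0,0,0],[12.5,35.6,0],20],[[0,0,0],[12.5,35.6,0],20],[[0,0,0],[8,24,0],20],[[0,0,0],[6,16,0],20],[[0,0,0],[0,0,0],20],[[0,0,0],[0,0,0],20],[[0,0,0],[0,0,0],20]]'

```text
clock: 4.82
eef_pos: [0.596, 0.1502, 0.1893]
tool_rot: [0.627, 0.779, -0.001, -0.0]
force: [-0.5, -0.1, -0.7]
grip_width: 0.318
grip_force: 24.7
```

```bash
python3 - <<'E'
from h import *
s=snap('wrist','w2');a=s['color'];print(r.state()['eef_pos'],r.state()['tool_rot'])
cv2.imwrite('pics/w2b.png',cv2.resize(a,(800,600)))
E
```

```text
[0.59607857 0.14976666 0.18944586] [ 6.27480396e-01  7.78632040e-01 -6.41957128e-04 -2.93721540e-04]
```

View pics/w2b.png

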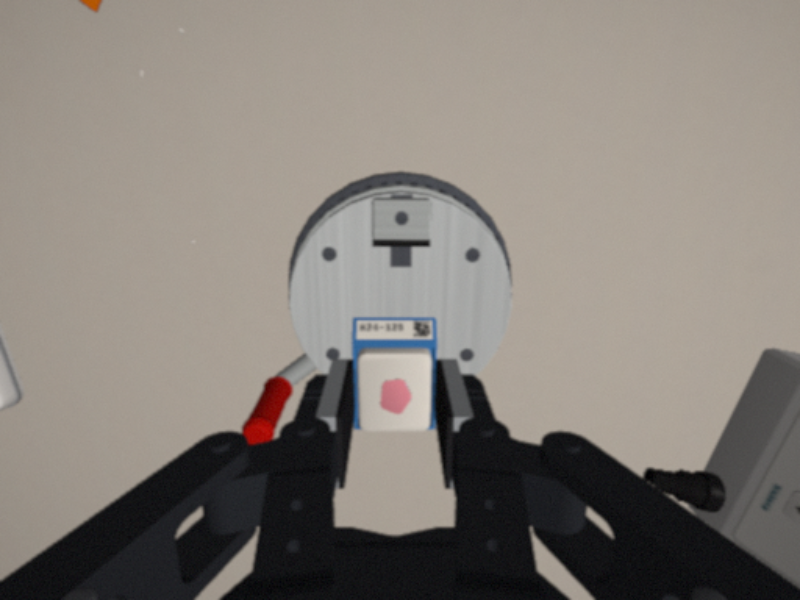

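The block is held level between the pads. Chuck screws at (329,254), (472,255), (467,354), (333,354); grip top (260,430).

```bash
python3 - <<'E'
from h import *
f=lambda x,y,z:px('w2',x*.64-.2,y*.64-.2,z)[:2]
S=np.array([f(x,y,.04) for x,y in [(329,254),(472,255),(467,354),(333,354)]]);c=S.mean(0)
print('chuck',c,np.linalg.norm(S-c,axis=1))
for q in(S[1]-S[0],S[2]-S[3]):print(np.degrees(np.arctan2(q[1],q[0])))
A,B=f(353,318,.116),f(436,318,.116);C,D=f(353,430,.116),f(436,430,.116);print(np.linalg.norm(A-B),np.linalg.norm(A-C),'block',(A+B+C+D)/4,np.degrees(np.arctan2(*(B-A)[::-1])))
h=f(260,430,.072)-c;print(h+c,np.linalg.norm(h),np.degrees(np.arctan2(h[1],h[0])))
E
```

```text
chuck [0.59885105 0.15121333] [0.04294092 0.04270514 0.04285687 0.04293259]
11.993135453311693
12.425263692991969
0.02700741756554353 0.04220242388706877 block [0.59584121 0.15207766] 12.416980143116891
[0.5462158  0.08917727] 0.08135688668283576 -130.31334419576388
```

>>> apply_moves --series '[[[0,0,0],[2.5,0.5,-20],20],[[0,0,0],[0,0,-20],20],[[0,0,0],[0,0,-15],20],[[0,0,0],[0,0,-8],20],[[0,0,0],[0,0,-4],20],[[0,0,0],[0,0,0],20],[[0,0,0],[0,0,0],20]]'

```text
clock: 5.45
eef_pos: [0.5997, 0.1509, 0.1237]
tool_rot: [0.627, 0.779, 0.0, 0.0]
force: [-0.1, 0.0, -0.3]
grip_width: 0.315
grip_force: 24.7
```

>>> apply_moves --series '[[[0,0,0],[0,0,-1],20],[[0,0,0],[0,0,0],20],[[0,0,0],[0,0,0],27],[[0,0,0],[0,0,0],32],[[0,0,0],[0,0,0],42],[[0,0,0],[0,0,0],42],[[0,0,0],[0,0,0],42],[[0,0,0],[0,0,0],42],[[0,0,0],[0,0,20],42],[[0,0,0],[0,0,30],42],[[0,0,0],[0,0,20],42],[[0,0,0],[0,0,0],30]]'

```text
clock: 6.45
eef_pos: [0.6024, 0.1518, 0.1977]
tool_rot: [0.627, 0.779, 0.004, 0.004]
force: [1.5, -0.0, 1.4]
grip_width: 0.364
grip_force: 0.0
```

```bash
python3 - <<'E'
from h import *
s=snap('wrist','w3');a=s['color'];print(r.state()['eef_pos'],r.state()['tool_rot'])
cv2.imwrite('pics/w3b.png',cv2.resize(a,(800,600)))
E
```

```text
[0.60121597 0.15161414 0.19529554] [0.62706909 0.77895572 0.00249365 0.00247313]
```

View pics/w3b.png

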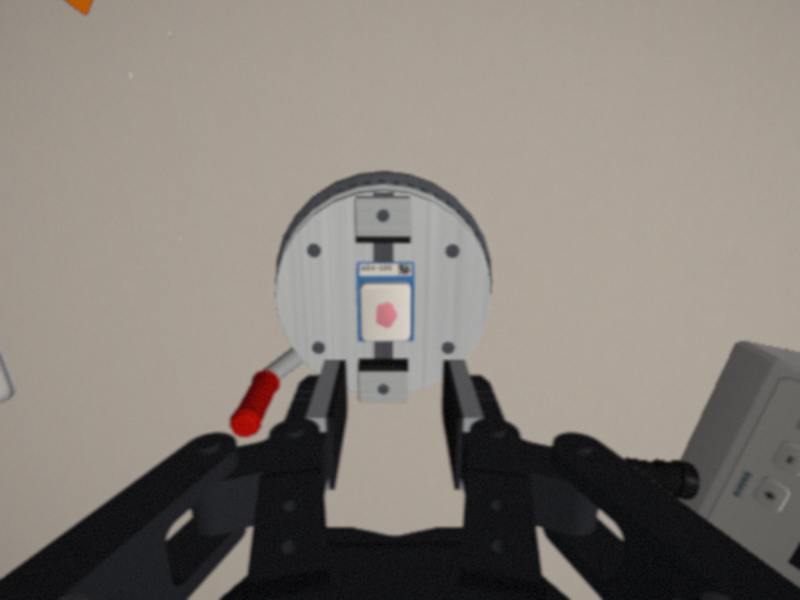

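The block lies flat, centred (385,302) between the open jaws and aligned; the grip top is at (246,423). Now going over the grip.

>>> apply_moves --series '[[[0,0,-6.5],[-7,-8,0],42],[[0,0,-6.5],[-7,-8,0],42],[[0,0,-6.5],[-7,-8,0],42],[[0,0,-6.5],[-7,-8,0],42],[[0,0,-6.5],[-7,-8,0],42],[[0,0,-6.5],[-7,-8,0],42],[[0,0,-6.5],[-7,-8,0],42],[[0,0,-6.5],[-7,-8,0],42],[[0,0,0],[0,0,0],42],[[0,0,0],[0,0,0],42],[[0,0,0],[0,0,0],42]]'

```text
clock: 7.42
eef_pos: [0.5431, 0.0876, 0.1912]
tool_rot: [0.905, 0.426, -0.0, -0.0]
force: [0.3, 0.2, 0.4]
grip_width: 0.496
grip_force: 0.0
```

```bash
python3 - <<'E'
from h import *
s=snap('wrist','w4');a=s['color'];print(r.state()['eef_pos'],r.state()['tool_rot'],r.state()['joint_pos'])
cv2.imwrite('pics/w4b.png',cv2.resize(a,(800,600)))
E
```

```text
[0.54325148 0.08769011 0.19142285] [ 9.04640078e-01  4.26176328e-01 -1.68027572e-04 -1.98411996e-04] [2.64515022e-03 2.74205367e-01 1.70761917e+00 2.36683460e-04
 1.16024068e+00 6.92823300e-01]
```

View pics/w4b.png

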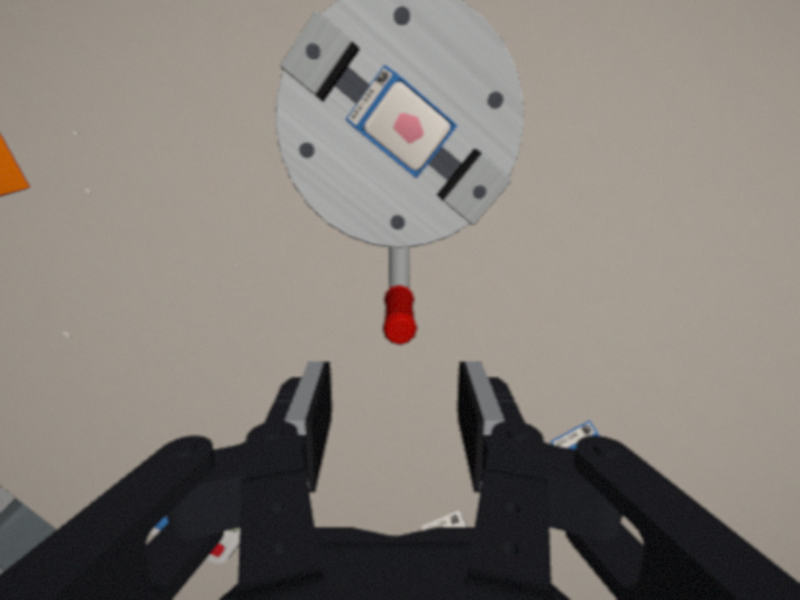

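The grip top (400,328) is centred between the fingers, and the arm of the grip points radially along the tool's axis.

```bash
python3 - <<'E'
from h import *
f=lambda x,y,z:px('w4',x*.64-.2,y*.64-.2,z)[:2]
c=np.mean([f(x,y,.04) for x,y in [(401,15),(495,100),(397,222),(307,150)]],0);h=f(400,327,.072)
print(c,h,np.linalg.norm(h-c),np.degrees(np.arctan2(*(h-c)[::-1])))
# arc: handle positions every 5 deg from -129.8, centre (.5985,.1513)
c=np.array([.5985,.1513]);a=np.radians(-129.8-5.*np.arange(15))
P=c+.085*np.c_[np.cos(a),np.sin(a)];print((np.diff(P,axis=0)*1000).round(1).tolist())
E
```

```text
[0.5985663 0.1514988] [0.54592521 0.08710195] 0.08317474848945924 -129.26421520255457
[[-5.5, 5.0], [-5.0, 5.4], [-4.5, 5.9], [-4.0, 6.2], [-3.4, 6.6], [-2.9, 6.8], [-2.3, 7.1], [-1.6, 7.2], [-1.0, 7.3], [-0.3, 7.4], [0.3, 7.4], [0.9, 7.4], [1.6, 7.2], [2.2, 7.1]]
```

>>> apply_moves --series '[[[0,0,0],[0.5,-1.5,-20],42],[[0,0,0],[0,0,-20],42],[[0,0,0],[0,0,-20],42],[[0,0,0],[0,0,-11],42],[[0,0,0],[0,0,0],42],[[0,0,0],[0,0,0],30],[[0,0,0],[0,0,0],20],[[0,0,0],[0,0,0],8],[[0,0,0],[0,0,0],8],[[0,0,0],[0,0,0],8],[[0,0,0],[0,0,0],8]]' --force 40

```text
clock: 8.38
eef_pos: [0.5447, 0.086, 0.1223]
tool_rot: [0.905, 0.425, 0.001, 0.0]
force: [-0.8, 1.0, 5.1]
grip_width: 0.148
grip_force: 39.3
```

>>> apply_moves --series '[[[0,0,-5],[-5.5,5.0,0],8],[[0,0,-5],[-5.0,5.4,0],8],[[0,0,-5],[-4.5,5.9,0],8],[[0,0,-5],[-4.0,6.2,0],8],[[0,0,-5],[-3.4,6.6,0],8],[[0,0,-5],[-2.9,6.8,0],8],[[0,0,0],[0,0,0],8]]'

```text
clock: 8.97
eef_pos: [0.519, 0.1223, 0.1223]
tool_rot: [0.984, 0.176, 0.001, 0.0]
force: [-0.7, 0.6, 6.1]
grip_width: 0.15
grip_force: 40.0
```

>>> apply_moves --series '[[[0,0,-5],[-2.3,7.1,0],8],[[0,0,-5],[-1.6,7.2,0],8],[[0,0,-5],[-1.0,7.3,0],8],[[0,0,-5],[-0.3,7.4,0],8],[[0,0,-5],[0.3,7.4,0],8],[[0,0,0],[0,0,0],8],[[0,0,0],[0,0,0],8],[[0,0,0],[0,0,0],8]]'

```text
clock: 9.63
eef_pos: [0.5142, 0.1587, 0.1223]
tool_rot: [0.999, -0.04, 0.001, -0.001]
force: [-1.6, 2.3, 6.1]
grip_width: 0.15
grip_force: 40.0
```

>>> apply_moves --series '[[[0,0,-3],[0.5,4.4,0],8],[[0,0,-2],[0.4,3,0],8],[[0,0,0],[0,0,0],8],[[0,0,0],[0,0,0],8],[[0,0,0],[0,0,0],8]]'

```text
clock: 10.05
eef_pos: [0.5151, 0.1654, 0.1223]
tool_rot: [0.996, -0.084, 0.001, -0.0]
force: [-1.4, -0.6, 7.5]
grip_width: 0.149
grip_force: 40.0
```

>>> apply_moves --series '[[[0,0,-2],[0.6,3,0],8],[[0,0,0],[0,0,0],8],[[0,0,0],[0,0,0],8],[[0,0,0],[0,0,0],8]]'

```text
clock: 10.38
eef_pos: [0.5155, 0.1675, 0.1222]
tool_rot: [0.995, -0.101, 0.001, 0.001]
force: [-2.5, -3.2, 7.4]
grip_width: 0.152
grip_force: 40.2
```

>>> apply_moves --series '[[[0,0,-2],[0.7,3,0],8],[[0,0,0],[0,0,0],8],[[0,0,0],[0,0,0],8],[[0,0,0],[0,0,0],8]]'

```text
clock: 10.72
eef_pos: [0.5159, 0.1694, 0.1222]
tool_rot: [0.993, -0.118, 0.0, 0.002]
force: [-3.5, -8.2, 10.4]
grip_width: 0.151
grip_force: 40.4
```

>>> apply_moves --series '[[[0,0,-1],[0.4,2,0],8],[[0,0,0],[0,0,0],8],[[0,0,0],[0,0,0],8],[[0,0,0],[0,0,0],8]]'

```text
clock: 11.05
eef_pos: [0.5161, 0.1703, 0.1222]
tool_rot: [0.992, -0.126, -0.0, 0.003]
force: [-4.9, -11.1, 10.5]
grip_width: 0.149
grip_force: 40.6
```

>>> apply_moves --series '[[[0,0,-1],[0.4,2,0],8],[[0,0,0],[0,0,0],8],[[0,0,0],[0,0,0],8],[[0,0,0],[0,0,0],8]]'

```text
clock: 11.38
eef_pos: [0.5164, 0.1715, 0.1222]
tool_rot: [0.991, -0.135, -0.0, 0.004]
force: [-4.7, -14.1, 11.3]
grip_width: 0.15
grip_force: 40.8
```

>>> apply_moves --series '[[[0,0,0],[0,0,0],20],[[0,0,0],[0,0,0],32],[[0,0,0],[0,0,0],40],[[0,0,0],[0,0,0],40],[[0,0,0],[0,0,0],40],[[0,0,0],[0,0,20],40],[[0,0,0],[0,0,30],40],[[0,0,0],[0,0,30],40],[[0,0,0],[-20,0,20],40],[[0,0,0],[-30,0,0],40],[[0,0,0],[-30,0,0],40],[[0,0,0],[0,0,0],40],[[0,0,0],[0,0,0],40]]'

```text
clock: 12.47
eef_pos: [0.4346, 0.1759, 0.2204]
tool_rot: [0.991, -0.136, -0.001, 0.0]
force: [-1.0, 0.4, 0.4]
grip_width: 0.471
grip_force: 0.0
```

```bash
python3 - <<'E'
from h import *
a=snap('top','top2')['color'];b=snap('wrist','w5')['color'];b2=snap('side','s2')['color']
print(r.state()['eef_pos'],r.state()['force'])
o=np.hstack([cv2.resize(a[90:165,135:215],(400,375),interpolation=cv2.INTER_CUBIC),cv2.resize(b2[:,:],(400,300))[:300].repeat(1,0) if 0 else cv2.resize(b2,(400,375))])
cv2.imwrite('pics/o.png',o)
E
```

```text
[0.43748113 0.17579992 0.22124415] [ 0.28020578 -0.4202421   0.22860084]
```

View pics/o.png

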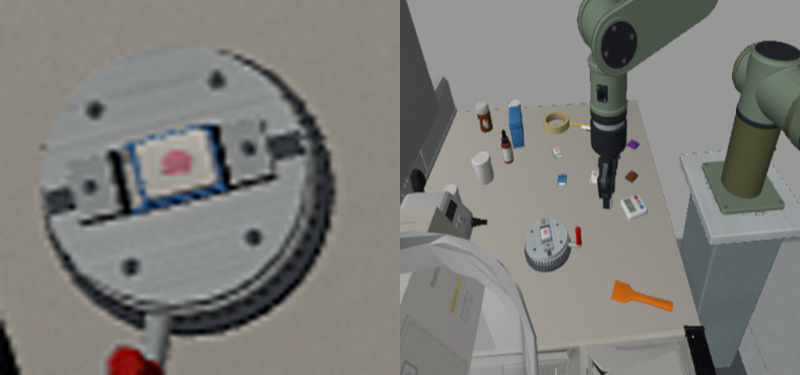

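The jaws close on the block at both ends, with the block lying flat and aligned; jaw screws (90,187) and (249,148), grip cap about (133,362). Quick check of the sleeve before I hand in.

```bash
python3 - <<'E'
from h import *
f=lambda x,y,z:px('top2',135+x/5-.4,90+y/5-.4,z)[:2]
d=np.linalg.norm(f(90,187,.05)-f(249,148,.05)); g=lambda x,y:px('top1',135+x/8-.45,90+y/8-.45,.05)[:2]
d0=np.linalg.norm(g(100,309)-g(441,227));print('closed by mm',(d0-d)*1000,'turn',(d0-d)/.022)
h=f(133,362,.072)-np.array([.5985,.1513]);print(np.linalg.norm(h),np.degrees(np.arctan2(h[1],h[0])))
print(ticket.close_job())
E
```

```text
closed by mm 22.629179278060352 turn 1.0285990580936524
0.08410036746168134 172.11957550329737
the job is handed in; nothing more can be done
None
```

The blue block lies flat, centred and wax up in the chuck, with the jaws closed on both ends; I pressed the grip to about 14 N, let go, and handed the job in at about 12.5 s. By arm pose the sleeve reached about 1.23 rad. The last picture, with the grip partly cut off, read 1.14 rad, still past the 1.05 needed. The clamping force itself wasn't measured.

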